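# Open the left-hand compost pail and park its cap on the spoon rest

## Task

Open the steel compost pail. Its cap has a left-hand thread, so unscrew it clockwise (seen from above) until its engraved mark comes to the mark on the pail's shoulder; then turn it slowly on past the mark, feeling with gentle upward pulls only for the spot where it comes free, and never force it. Lift the cap off, stand it right way up in the middle of the round ceramic spoon rest, setting it down gently, let go, and leave everything else where it is.

Things in the scene. Friction and masses are not known exactly. Their poses are not given: they have to be found in the camera images.
- cap_grip (a point): the loose cap's black bar grip (cap about 0.2 kg), the point to take hold of: on the cap's axis, 24 mm above the disc the bar stands on, 16 mm below the bar's top. Bar 46 mm long (along this point's x), 16 mm wide (y), 40 mm tall; x points along the bar towards the engraved mark, z up.
- cap_mark (a point): middle of the engraved line on top of the cap's disc, 40 mm from the cap's axis in the direction of cap_grip's x, 24 mm below cap_grip
- cap_foot (a point): centre of the flat foot of the cap's plug, 50 mm below cap_grip, same axes. Plug 68 mm in diameter, 20 mm tall, under a steel disc 104 mm in diameter and 6 mm thick; at the foot two lugs, under the two ends of the bar, 12 mm wide, 5 mm thick, reach 42 mm from the axis
- pail: stainless compost pail, fixed to the floor, 150 mm across, origin on its axis at the underside, x towards its engraved mark. Shoulder 104 to 120 mm high, above it the neck ring, 100 mm across. At the start the cap's mark stands 0.45 to 0.65 rad counter-clockwise (from above) of the pail's mark; turned clockwise the cap climbs about 3 mm per rad. Over 25 N between cap and pail harms the thread
- pail_mark (a point): middle of the engraved line on the pail's shoulder, 64 mm from the pail's axis and 112 mm above the floor, in the direction of the pail's x
- spoon_rest: round white ceramic spoon rest, loose, 0.6 kg, 140 mm across and 12 mm high with a short tab at its x side; origin at the centre of its underside, inner floor 6 mm above that, flat floor about 54 mm in radius
- funnel: blue plastic funnel standing mouth down, 100 mm across, 95 mm tall, loose; origin at the centre of its underside; a bystander
- soap: clear plastic soap bottle, 60 mm across, 170 mm tall, loose; origin at the centre of its underside; a bystander
- trivet: black silicone trivet 170 mm square leaning upright against the grey recycling bin (420 x 260 mm, 244 mm high, fixed, its near wall at y = -0.45); origin at the middle of its lower edge; a bystander
- pail_mouth (a point): centre of the neck's rim, 142 mm above the floor. Thread inside (worn): the gap that frees the lugs comes when the cap's mark has gone 0.12 to 0.7 rad clockwise past the pail's mark, and passes them only within about 0.06 rad of its centre; beyond it a second lip holds them again, with a stop 0.5 rad on. Held, the cap lifts only 3 mm; in the gap it lifts out, clear after 14 mm. Sideways play 2 mm
There are look-alikes about, which are no part of the job. What is shaped like the part that bears cap_grip but pink is not meant.

How it is judged:
On the way, in this order (a step that is already met when the one before it is completed fails the run):
1. the cap, still seated in the neck, has been turned clockwise until its mark is within 0.15 rad of the pail's mark (angle between the x axis of cap_grip and the x axis of pail, either way round below 0.15 rad and horizontal distance between cap_foot and pail below 0.008 m and height (world z) of cap_foot below 0.135 m), for 0.1 s.
2. the cap has been lifted clear above the neck, upright (z of cap_foot in the frame of pail above 0.145 m and angle between cap_grip's own z axis and vertical below 0.3 rad), for 0.1 s.
At the end, for the whole second after the job is handed in: the cap stands at rest, right way up (within 0.08 rad), with its foot on the inner floor of the spoon rest (within 3 mm), its axis within 18 mm of the rest's centre, released; the spoon rest lies flat (horizontal distance between cap_foot and spoon_rest below 0.018 m and z of cap_foot in the frame of spoon_rest below 0.009 m and angle between cap_grip's own z axis and vertical below 0.08 rad and linear speed of cap below 0.02 m/s and angle between spoon_rest's own z axis and vertical below 0.05 rad); the robot touches nothing.
It fails at once if the cap is forced against the pail with more than 25 N (contact force between cap and pail above 25 N).
It fails at once if the cap is banged onto the spoon rest: dropped or driven faster than 0.4 m/s within 30 mm of its floor, or pressed on it with over 60 N (contact force between cap and spoon_rest above 60 N or (linear speed of cap above 0.4 m/s and horizontal distance between cap_foot and spoon_rest below 0.08 m and z of cap_foot in the frame of spoon_rest below 0.036 m)).
It fails at once if the spoon rest is shoved more than 30 mm (distance of spoon_rest from where it was at the start of the episode above 0.03 m).
It fails at once if the funnel or the soap bottle is moved more than 20 mm (distance of any of funnel, soap from where it was at the start of the episode above 0.02 m).
It fails at once if the robot strikes the trivet (contact force between the arm and trivet above 5 N).
It also fails if it takes over 72 s, if anything falls off the work surface, if the arm or the gripper's body presses on something with over 40 N, if the wrist force passes 120 N, or if a joint passes its speed limit or range.

## Robot

A 6-joint arm with a two-finger parallel gripper is mounted at the origin on the work surface. World frame = base frame: x ahead of the robot, y to its left, z up, the work surface at z = 0. Lengths are in m, angles in rad, forces in N, time in s.
With the tool pointing down it reaches from about 0.3 to 0.775 m from the base axis. Payload 14.6 kg.
Tool frame: the origin (TCP) lies midway between the tips of the shut fingers; the grasp point (between the pads) lies env.hold_point_z behind it (env.hold_point_z is the distance from the TCP to the grasp point, in m); x points along the fingers, y is the direction in which the jaws open and shut, and the axes are right-handed (so a half turn about x gives the same grasp; the last joint's range is limited). The gripper opens to 85 mm and grips with 20 to 120 N. Pads are 22 mm wide; open, the fingers measure 114 mm over their backs; the gripper's body (76 mm by 85 mm) begins 54 mm behind the grasp point. The pads swing forward as they close: fully open they stand 13 mm farther back than shut.
Start: joints at [-1.196, 0.3, 1.521, -0, 1.321, -0.067], TCP at [0.235, -0.497, 0.231] pointing down, gripper open.
Joint ranges: [-3.03, 3.03], [-0.79, 2.21], [0.23, 2.52], [-1.04, 4.18], [0, 3.07], [-2.55, 2.55]. Speed limits (rad/s): [2.22, 2.22, 2.57, 3.14, 3.14, 3.14].

## Interface

Orientations are given as a 3x3 rotation matrix whose columns are the frame's x, y, z axes.
In Python, from workcell import sensors, cams, ticket, env gives the robot as it stands.
- The arm moves only by the tool jog_arm, never from a script. Its argument "commands" is a list that holds one entry, the list of rows, each a list of 6 numbers: the shift along the tool's x, y, z in cm, then the turn, a rotation vector about the tool's x, y, z in degrees. A call has 1 to 12 rows; each row shifts and turns the commanded pose from where the row before left it, along the tool's axes as they then stand; what a row does not reach is not made up. A row lasts 1/10 s, in which the tool goes at most 50 mm and 8.59 degrees, less where a joint would pass 70% of its speed; a pose out of reach is approached as far as the arm can. A call with a gripper value outside its range is refused whole. "fingers" is the finger opening in cm, from 0 to 8.54, set as the call begins (left out, the last holds). The fingers move at their own pace and stop on an object; "newtons" is the grip in N (left out, the last holds). Time passes only in rows, so rows that do not move let the fingers close. It gives the time, the measured TCP pose, the force and the opening at its end, in the units of the state.
- sensors.read_state(): the state, without advancing time (a new reading comes with each control period).
- cams.read_camera(name): name is "scene" or "side" or "wrist"; returns the picture (480x640x3 uint8, blue, green, red); there is no depth.
- cams.camera_params(name): a dict with "intrinsics" (3x3 intrinsics, pixels), "eye" and "attitude" of the camera in the world; the wrist camera has in their place "hand_eye" (4x4, takes a point from camera to tool coordinates, whose origin is the TCP and whose axes are the tool frame's). Camera axes: x right, y down, z forward; pixel columns grow to the right and rows downward; lengths in m; the calibration is good to about 2 mm. A picture is of the moment at which its call begins: read the wrist's pose just before it. camera_params takes no time and is no camera call.
- ticket.finish_job(): hands the job in, once; it reports no verdict.
The state is a dict: "time": time; "q": joint angles; "qvel": joint speeds; "joint_torque": joint torques, N m; "eef_pos": TCP position; "ee_rot": TCP orientation; "ft_force": force on the tool from outside, world axes, zero at the start; "moment": the same for the moment, N m; "gripper_width": finger opening in m.
Only numpy, scipy, OpenCV 4.12 (cv2) and the standard library are available. Lean on these libraries where they do the work, as an engineer would, in place of code of your own. Each camera call takes 0.05 s, during which the arm holds its last target. There are 200 camera calls.

## Working session

There is one attempt and no reset: what is moved stays moved. The work goes in short steps, Python scripts to look and compute and a tool call to move; the robot and the scene stay as the last step left them, time stands still between calls to the robot, and variables do not carry over. Pictures are saved under pics/ and viewed, on a budget of 10 in all, crops included, one or two more only if the job needs it, and the job is handed in when it is done.

Besides the shell and the picture viewer there is one more tool, called after "Call:" in YAML: its name, and indented under it one key for each argument. jog_arm: Moves the arm, as the interface text tells. Its arguments: {"type":"object","properties":{"commands":{"type":"array","items":{"type":"array","items":{"type":"array","items":{"type":"number"}}}},"fingers":{"type":"number"},"newtons":{"type":"number"}},"required":["commands"]}

```bash
mkdir -p pics; python3 - <<'E'
from workcell import sensors,cams,env
import cv2,numpy as np
print(env.hold_point_z); s=sensors.read_state(); print(s)
for n in("scene","side","wrist"):
    im=cams.read_camera(n); cv2.imwrite(f"pics/{n}0.png",im); p=cams.camera_params(n); print(n,{k:np.round(v,4).tolist() for k,v in p.items()})
a=cv2.imread("pics/scene0.png");
E
```

```text
0.0187
{'time': 0.0, 'q': array([-1.19558142e+00,  3.00496495e-01,  1.52161795e+00, -1.54364993e-05,
        1.32071431e+00, -6.66148651e-02]), 'qvel': array([-0.00071834,  0.00070699,  0.00120356, -0.00059701, -0.00144747,
       -0.00012492]), 'joint_torque': array([-2.02899341e-04, -5.43499446e+01, -3.61792088e+01, -3.21870027e-05,
        4.04974926e-03, -2.03832872e-05]), 'eef_pos': array([ 0.23507116, -0.49695588,  0.23069179]), 'ee_rot': array([[-4.66912971e-04,  4.27597416e-01, -9.03969154e-01],
       [ 1.14462345e-03, -9.03968432e-01, -4.27597666e-01],
       [-9.99999236e-01, -1.23435519e-03, -6.73634439e-05]]), 'ft_force': array([-0.57506109, -0.37217178, -0.84034159]), 'moment': array([ 0.02792087, -0.01492071, -0.00019483]), 'gripper_width': 0.08544156901784142}
scene {'intrinsics': [[564.7505, 0.0, 310.7222], [0.0, 564.7505, 242.5389], [0.0, 0.0, 1.0]], 'eye': [1.1408, -0.4957, 1.0136], 'attitude': [[0.6233, 0.5972, -0.5048], [0.782, -0.4725, 0.4065], [0.0042, -0.6481, -0.7615]]}
side {'intrinsics': [[624.0978, 0.0, 324.1278], [0.0, 624.0978, 232.1755], [0.0, 0.0, 1.0]], 'eye': [1.0708, -1.098, 0.9868], 'attitude': [[0.9012, 0.2535, -0.3515], [0.4333, -0.5135, 0.7407], [0.0073, -0.8198, -0.5726]]}
wrist {'intrinsics': [[407.9219, 0.0, 323.5618], [0.0, 407.9219, 244.8556], [0.0, 0.0, 1.0]], 'hand_eye': [[0.0001, -0.3018, 0.9534, -0.1429], [1.0, 0.0001, -0.0, 0.001], [-0.0001, 0.9534, 0.3018, -0.0772], [0.0, 0.0, 0.0, 1.0]]}
```

View pics/scene0.png

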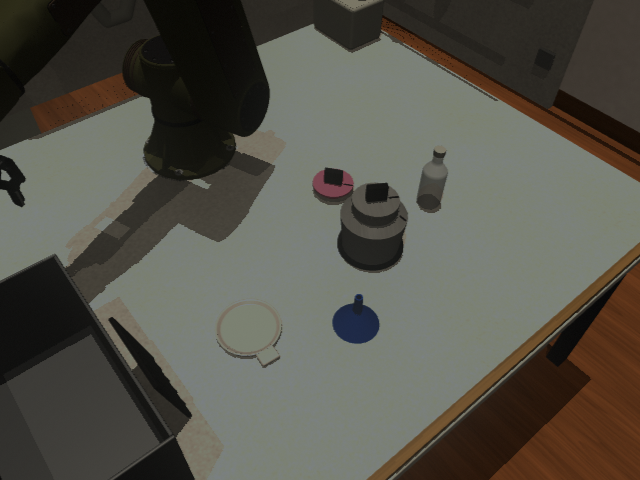

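View pics/side0.png

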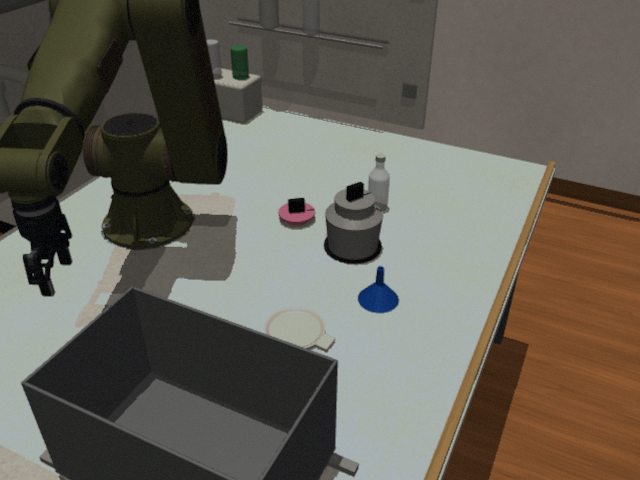

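The real cap is on the pail at scene (376,193). The only look-alike is the pink cap on the table at scene (333,180), side (297,208). I'm choosing the steel cap on the pail and will check it in a close crop.

```bash
cat > h.py <<'E'
import numpy as np,cv2
from workcell import sensors,cams
def cam(n,s=None):
    p=cams.camera_params(n);K=p["intrinsics"]
    if n=="wrist":
        T=np.eye(4);T[:3,:3]=s["ee_rot"];T[:3,3]=s["eef_pos"];T=T@p["hand_eye"];return K,T[:3,3],T[:3,:3]
    return K,np.array(p["eye"]),np.array(p["attitude"])
def onz(c,uv,z):
    K,e,R=c;d=R@np.linalg.solve(K,[*uv,1.]);return e+d*(z-e[2])/d[2]
def px(c,P):
    K,e,R=c;q=K@(R.T@(np.asarray(P)-e));return q[:2]/q[2]
def tri(cs,uvs):
    A=np.zeros((3,3));b=np.zeros(3)
    for c,uv in zip(cs,uvs):
        K,e,R=c;d=R@np.linalg.solve(K,[*uv,1.]);d/=np.linalg.norm(d);M=np.eye(3)-np.outer(d,d);A+=M;b+=M@e
    return np.linalg.solve(A,b)
E
python3 - <<'E'
from h import *
S,D=cam("scene"),cam("side")
a=cv2.imread("pics/scene0.png")[170:280,320:440];b=cv2.imread("pics/side0.png")[170:270,300:420]
f=lambda i:cv2.resize(np.clip(i*1.8,0,255).astype('uint8'),None,fx=5,fy=5,interpolation=cv2.INTER_CUBIC)
cv2.imwrite("pics/crop.png",cv2.resize(f(a),(600,550)))
for n,c,im in(("scene",S,cv2.imread("pics/scene0.png")),("side",D,cv2.imread("pics/side0.png"))):
    g=cv2.cvtColor(im,cv2.COLOR_BGR2HSV)
    m=((g[...,0]>105)&(g[...,0]<130)&(g[...,1]>150)&(g[...,2]>50)).astype('uint8')
    k,_,st,ce=cv2.connectedComponentsWithStats(m)
    for i in range(1,k):
        if st[i,4]>100: print(n,"blue",st[i],ce[i])
print("soap",tri([S,D],[(439,153),(380,157)]), "grip",tri([S,D],[(377,192),(355,191)]),"pailbase",onz(S,(371,248),0.0),onz(D,(353,245),0.0),"rest",onz(S,(249,328),.012),onz(D,(296,328),.012),"funnel",onz(S,(356,323),0),onz(D,(379,297),.0))
E
```

```text
side blue [358 267  40  45 961] [377.96462019 295.77419355]
soap [0.55405017 0.34730584 0.17306029] grip [0.56372056 0.14782533 0.17623763] pailbase [0.56949826 0.14545493 0.        ] [ 5.60470856e-01  1.58635339e-01 -1.11022302e-16] rest [ 0.57883564 -0.20511962  0.012     ] [ 0.57801406 -0.20198064  0.012     ] funnel [ 0.70171252 -0.01847609  0.        ] [ 0.70138616 -0.00855328  0.        ]
```

View pics/crop.png

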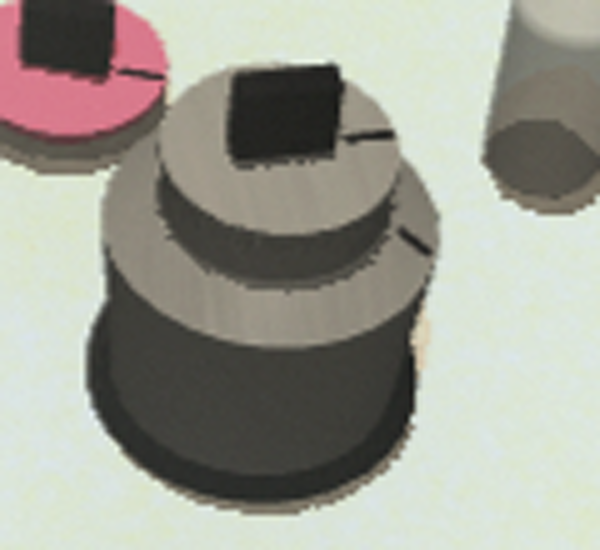

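The crop shows the steel cap, its bar grip, the cap mark at scene (393.8,197) and the pail mark at (403,218.4). The pink cap is separate, on the table at left.

```bash
python3 - <<'E'
from h import *
S=cam("scene");g=np.array([.564,.148])
cm=onz(S,(393.8,197),.15)[:2];pm=onz(S,(403,218.4),.112)[:2]
# pail axis: disc ellipse bottom/left/right extents in crop coords; shoulder outline
for P in(cm,pm):print(P,P-g,np.linalg.norm(P-g),np.arctan2(*(P-g)[::-1]))
disc=[(158,165),(400,160),(285,235),(245,65)]
print([onz(S,(320+x/5,170+y/5),.15).round(4) for x,y in disc])
print(onz(S,(320+270/5,170+350/5),.104))
E
```

```text
[0.57867009 0.18629892] [0.01467009 0.03829892] 0.04101241747354825 1.2049939734540347
[0.61385695 0.18616802] [0.04985695 0.03816802] 0.0627894318892835 0.6533795012487488
[array([0.5358, 0.1029, 0.15  ]), array([0.5978, 0.1862, 0.15  ]), array([0.5995, 0.1176, 0.15  ]), array([0.5132, 0.1737, 0.15  ])]
[0.61571894 0.09966795 0.104     ]
```

Call:
jog_arm:
  commands:
    - [[-3, 0, 0, 0, 0, 0], [-3, 0, 0, 0, 0, 0], [-3, 0, 0, 0, 0, 0], [0, -2, -2.6, 0, 0, 0], [0, -2, -2.6, 0, 0, 0], [0, -2, -2.6, 0, 0, 0], [0, -2, -2.6, 0, 0, 0], [0, -2, -2.6, 0, 0, 0], [0, -2, -2.6, 0, 0, 0], [0, -2, -2.6, 0, 0, 0], [0, -2, -2.6, 0, 0, 0], [0, -2, -2.6, 0, 0, 0]]

```text
time: 1.35
eef_pos: [0.37, -0.2331, 0.3212]
ee_rot: [[-0.0, 0.427, -0.904], [0.0, -0.904, -0.427], [-1.0, -0.0, 0.0]]
ft_force: [0.2, 0.2, -0.5]
gripper_width: 0.0855
```

Call:
jog_arm:
  commands:
    - [[0, -2, -2.6, 0, 0, 0], [0, -2, -2.6, 0, 0, 0], [0, -2, -2.6, 0, 0, 0], [0, -2, -2.6, 0, 0, 0], [0, -2, -2.6, 0, 0, 0], [0, -2, -2.6, 0, 0, 0], [0, -2, -2.6, 0, 0, 0], [0, -2, -2.6, 0, 0, 0], [0, -2, -2.6, 0, 0, 0], [0, -2, -2.6, 0, 0, 0], [0, -2, -2.6, 0, 0, 0], [0, -2, -2.6, 0, 0, 0]]

```text
time: 2.55
eef_pos: [0.5495, 0.1173, 0.321]
ee_rot: [[-0.0, 0.428, -0.904], [-0.0, -0.904, -0.428], [-1.0, -0.0, 0.0]]
ft_force: [0.3, -0.1, 0.7]
gripper_width: 0.0853
```

Call:
jog_arm:
  commands:
    - [[0, 0, 0, -7.3, 0, 0], [0, 0, 0, -7.3, 0, 0], [0, 0, 0, -7.3, 0, 0], [0, 0, 0, -7.3, 0, 0], [0, 0, 0, -7.3, 0, 0], [0, 0, 0, -7.2, 0, 0], [0, 0, 0, 0, 0, 0], [0, 0, 0, 0, 0, 0]]

```text
time: 3.35
eef_pos: [0.5491, 0.1159, 0.3211]
ee_rot: [[-0.0, 0.932, -0.362], [-0.0, -0.362, -0.932], [-1.0, -0.0, 0.0]]
ft_force: [-0.8, 0.3, 0.6]
gripper_width: 0.0853
```

```bash
python3 - <<'E'
from h import *
s=sensors.read_state();im=cams.read_camera("wrist");cv2.imwrite("pics/w1.png",im);print(s)
c=cam("wrist",s)
print(px(c,[.564,.148,.196]),px(c,[.5787,.1863,.15]),px(c,[.6139,.1862,.112]))
E
```

```text
{'time': 3.35, 'q': array([1.42810953e-01, 2.75153400e-01, 1.34633586e+00, 1.58899952e-05,
       1.52042345e+00, 5.12850077e-01]), 'qvel': array([ 0.00044261, -0.00199013,  0.00026324, -0.00033792,  0.0017115 ,
        0.00352438]), 'joint_torque': array([ 4.70612780e-03, -5.46938181e+01, -3.80150270e+01,  1.60007353e-04,
        1.61303484e-03, -3.93256070e-01]), 'eef_pos': array([0.54911631, 0.11593768, 0.32112027]), 'ee_rot': array([[-3.19062890e-04,  9.32312861e-01, -3.61652633e-01],
       [-2.98449348e-05, -3.61652660e-01, -9.32312905e-01],
       [-9.99999949e-01, -2.86672951e-04,  1.43214760e-04]]), 'ft_force': array([-0.84136919,  0.27726324,  0.63071671]), 'moment': array([-0.0276537 , -0.02806662, -0.00828482]), 'gripper_width': 0.08525616012555072}
[325.97107355 181.51246424] [325.52353634 115.96719049] [365.7163686   99.64103306]
```

View pics/w1.png

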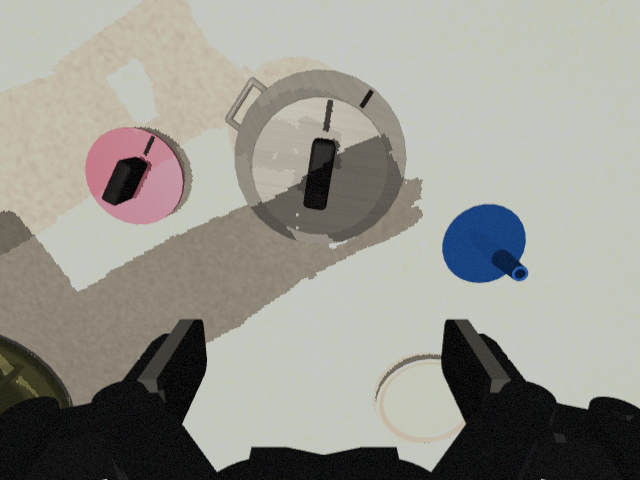

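The wrist view shows the cap disc centred near (320,165), the bar at (320,174), the cap mark at (328,115) and the pail mark at (366,99). The pink cap is at (135,175), the funnel at (484,243) and the rest at (425,400).

```bash
cat >> h.py <<'E'
def blob(im,box,thr):
    x0,y0,x1,y1=box;m=(im[y0:y1,x0:x1].max(2)<thr).astype('uint8')
    cs,_=cv2.findContours(m,cv2.RETR_EXTERNAL,cv2.CHAIN_APPROX_NONE);c=max(cs,key=cv2.contourArea)
    r=cv2.minAreaRect(c);return cv2.boxPoints(r)+[x0,y0],r,cv2.contourArea(c)
E
python3 - <<'E'
from h import *
s=sensors.read_state();c=cam("wrist",s);im=cv2.imread("pics/w1.png")
for box,z in(((295,132,345,220),.194),((318,95,340,132),.15),((355,85,378,110),.112)):
    b,r,A=blob(im,box,60);b=np.array([onz(c,p,z) for p in b])
    e=b[1]-b[0],b[2]-b[1];L=max(e,key=np.linalg.norm)
    ctr=b.mean(0);print(r,A,ctr.round(4),np.round([np.linalg.norm(v) for v in e],4),"ang",np.arctan2(L[1],L[0])%np.pi)
g=cv2.cvtColor(im,cv2.COLOR_BGR2GRAY)
print(onz(c,(320.5,165),.15))
for ang in np.arange(0,6.28,.5): pass
E
```

```text
((24.256755828857422, 41.45945739746094), (24.00225067138672, 70.85596466064453), 9.462321281433105) 1559.5 [0.5614 0.1537 0.194 ] [0.0463 0.0154] ang 1.0231006512425531
((8.364864349365234, 31.310810089111328), (3.7811765670776367, 6.082762718200684), 9.462322235107422) 6.5 [0.5766 0.1793 0.15  ] [0.0043 0.0028] ang 1.029921402490112
((11.115384101867676, 13.576922416687012), (4.160251617431641, 18.582456588745117), 33.6900634765625) 64.5 [0.6144 0.1869 0.112 ] [0.0143 0.0034] ang 0.6052196041921507
[0.56232919 0.15452998 0.15      ]
```

Call:
jog_arm:
  commands:
    - [[1, -0.1, -2, 0, 0, 0], [2, -0.1, -2, 0, 0, 0], [2, 0, 0, 5, 0, 0], [0, 0, 0, 4, 0, 0], [0, 0, 0, 0, 0, 0], [0, 0, 0, 0, 0, 0]]

```text
time: 4.0
eef_pos: [0.5617, 0.154, 0.2717]
ee_rot: [[0.001, 0.866, -0.499], [0.0, -0.499, -0.866], [-1.0, 0.0, -0.0]]
ft_force: [0.1, 0.5, 1.1]
gripper_width: 0.0853
```

```bash
python3 - <<'E'
from h import *
s=sensors.read_state();im=cams.read_camera("wrist");cv2.imwrite("pics/w2.png",im);c=cam("wrist",s)
print(s["eef_pos"],s["ft_force"])
for P in([.562,.1535,.194],[.5787,.1863,.15],[.6144,.1869,.112]):print(px(c,P).round(1))
E
```

```text
[0.56174957 0.15398294 0.27168053] [0.05500079 0.48840955 1.0683757 ]
[322.9 256.7]
[320.  180.8]
[362.6 147.4]
```

View pics/w2.png

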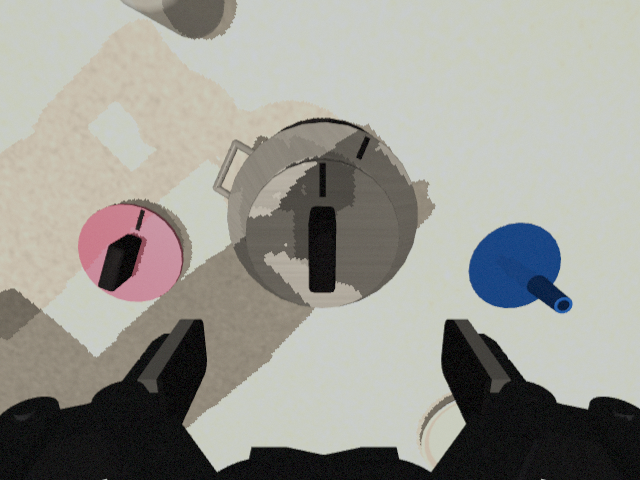

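The view shows the bar vertical at (322,250), the cap mark at (323,180) and the pail mark at (363,148), so the tool is aligned with the bar.

```bash
python3 - <<'E'
from h import *
s=sensors.read_state();c=cam("wrist",s);im=cv2.imread("pics/w2.png");R=s["ee_rot"]
for box,z in(((295,200,350,300),.194),((315,160,331,199),.15),((352,130,373,164),.112)):
    b,r,A=blob(im,box,75);b=np.array([onz(c,p,z) for p in b])
    e=b[1]-b[0],b[2]-b[1];L=max(e,key=np.linalg.norm)
    ctr=b.mean(0);print(r,A,ctr.round(4),np.round([np.linalg.norm(v) for v in e],4),"ang",np.arctan2(L[1],L[0])%np.pi, "tool d",(R.T@(ctr-s["eef_pos"])).round(4))
E
```

```text
((22.0, 47.5), (38.0, 87.0), -0.0) 2223.5 [0.5614 0.1591 0.194 ] [0.0521 0.0209] ang 1.0293520715029971 tool d [ 0.0778 -0.0029 -0.0043]
((7.5, 19.0), (38.0, 15.0), 90.0) 261.0 [0.5806 0.1863 0.15  ] [0.0096 0.0246] ang 1.0529891425670002 tool d [ 1.218e-01  1.000e-04 -3.740e-02]
((10.685567855834961, 17.582473754882812), (5.990542411804199, 23.86063575744629), 23.96249008178711) 117.0 [0.6144 0.1867 0.112 ] [0.0167 0.0043] ang 0.6427404649475081 tool d [ 0.1598  0.0291 -0.0546]
```

```bash
python3 - <<'E'
from h import *
s=sensors.read_state();c=cam("wrist",s);R=s["ee_rot"]
for uv,z in(((323,293),.194),((323,206),.155),((309,270),.194),((337,270),.194),((323,163),.15),((323,196),.15),((322.5,232),.15)):
    print(uv,z,(R.T@(onz(c,uv,z)-s["eef_pos"])).round(4))
g=cv2.imread("pics/w2.png").max(2);print(g[200:212,323],g[288:298,323],g[270,303:342],g[158:200:2,323])
E
```

```text
(323, 293) 0.194 [0.0778 0.0005 0.023 ]
(323, 206) 0.155 [ 0.1168  0.0005 -0.0208]
(309, 270) 0.194 [ 0.0778 -0.0076  0.0085]
(337, 270) 0.194 [0.0778 0.0086 0.0085]
(323, 163) 0.15 [ 0.1218  0.0005 -0.0478]
(323, 196) 0.15 [ 0.1218  0.0005 -0.0264]
(322.5, 232) 0.15 [ 1.218e-01  1.000e-04 -1.900e-03]
[78 81 77 81 78 78 49 10 19 17 13  0] [ 19  24  26  14  89 164 180 177 174 174] [181 182 182 183 182 149  47  20   1  22  20  18  20  13  21  23  25  18
  20  11  27  21  11  28  25  28  23  22  21  20  21  14  62 102 109 108
 106 107 108] [66 69 60  4 18 12 21 20 10 10 22 13 18 17  8 19 21 21 15 22 73]
```

Call:
jog_arm:
  commands:
    - [[2, 0, 0.1, 0, 0, 0], [2, 0, 0, 0, 0, 0], [2, 0, 0, 0, 0, 0], [2, 0, 0, 0, 0, 0], [1.5, 0, 0, 0, 0, 0], [1, 0, 0, 0, 0, 0], [0.5, 0, 0, 0, 0, 0], [0.5, 0, 0, 0, 0, 0], [0, 0, 0, 0, 0, 0], [0, 0, 0, 0, 0, 0]]
  fingers: 5
  newtons: 20

```text
time: 5.05
eef_pos: [0.5613, 0.1532, 0.1568]
ee_rot: [[0.001, 0.866, -0.5], [0.0, -0.5, -0.866], [-1.0, 0.001, -0.001]]
ft_force: [-0.0, 0.7, 0.7]
gripper_width: 0.0501
```

Call:
jog_arm:
  commands:
    - [[0, 0, 0, 0, 0, 0], [0, 0, 0, 0, 0, 0], [0, 0, 0, 0, 0, 0], [0, 0, 0, 0, 0, 0], [0, 0, 0, 0, 0, 0], [0, 0, 0, 0, 0, 0], [0, 0, 0, 0, 0, 0], [0, 0, 0, 0, 0, 0]]
  fingers: 0
  newtons: 20

```text
time: 5.85
eef_pos: [0.5613, 0.1532, 0.1566]
ee_rot: [[0.001, 0.866, -0.5], [0.0, -0.5, -0.866], [-1.0, 0.0, -0.0]]
ft_force: [-0.2, -0.1, 5.6]
gripper_width: 0.0157
```

Call:
jog_arm:
  commands:
    - [[-0.016, 0, 0, 3, 0, 0], [-0.016, 0, 0, 3, 0, 0], [-0.016, 0, 0, 3, 0, 0], [-0.016, 0, 0, 3, 0, 0], [0, 0, 0, 0, 0, 0]]

```text
time: 6.35
eef_pos: [0.5613, 0.1532, 0.1572]
ee_rot: [[0.001, 0.743, -0.67], [0.0, -0.67, -0.743], [-1.0, 0.0, -0.001]]
ft_force: [-0.7, 0.5, 5.3]
gripper_width: 0.0155
```

Call:
jog_arm:
  commands:
    - [[-0.016, 0, 0, 3, 0, 0], [-0.016, 0, 0, 3, 0, 0], [-0.016, 0, 0, 3, 0, 0], [-0.016, 0, 0, 3, 0, 0], [-0.016, 0, 0, 3, 0, 0], [0, 0, 0, 0, 0, 0], [0, 0, 0, 0, 0, 0], [0, 0, 0, 0, 0, 0]]

```text
time: 7.15
eef_pos: [0.5613, 0.1531, 0.158]
ee_rot: [[0.001, 0.546, -0.838], [0.0, -0.838, -0.546], [-1.0, 0.0, -0.001]]
ft_force: [1.3, -1.2, 5.1]
gripper_width: 0.0156
```

```bash
python3 - <<'E'
from h import *
s=sensors.read_state();im=cams.read_camera("scene");cv2.imwrite("pics/s3.png",im);c=cam("wrist",s);w=cams.read_camera("wrist")
print(s["eef_pos"],s["ft_force"],s["moment"],s["ee_rot"][:2,2],s["q"])
cv2.imwrite("pics/c3.png",np.hstack([cv2.resize(im[170:270,330:430],(400,400),interpolation=2),cv2.resize(w[200:440,200:440],(400,400))]))
E
```

```text
[0.56132821 0.15311595 0.15802355] [ 1.31511933 -1.21605058  5.08323968] [-0.09444948 -0.0103448  -0.16197879] [-0.83807612 -0.54555291] [ 2.03362593e-01  4.36855136e-01  1.51086971e+00 -3.19516863e-05
  1.19314160e+00  1.19712194e+00]
```

View pics/c3.png

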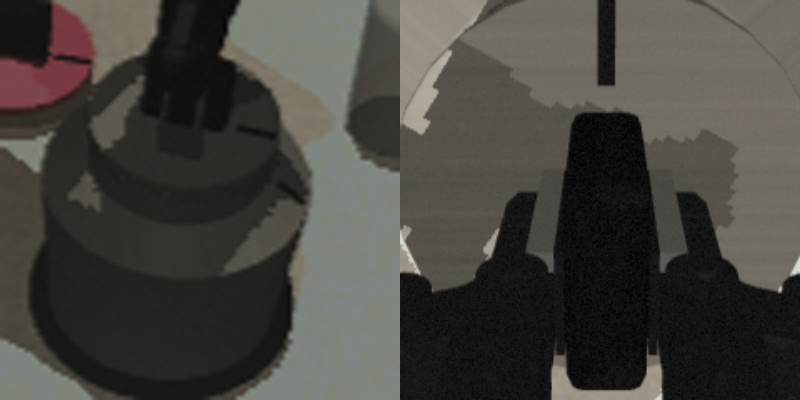

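The cap has turned with the grip; its mark still lines up with the bar in the wrist view. In the scene view the cap mark is at (394.8,202.8) and the pail mark at (403,217.5), and I'll compute the bearings from those.

```bash
python3 - <<'E'
from h import *
S=cam("scene");g=np.array([.5613,.1531])
for uv,z in(((394.75,202.75),.152),((403,217.5),.112)):
    d=onz(S,uv,z)[:2]-g;print(d,np.linalg.norm(d),np.arctan2(d[1],d[0]))
im=cams.read_camera("wrist");s=sensors.read_state();c=cam("wrist",s)
w=np.array([*g,0])
for a in(.45,.55,.65): print(a,px(c,[g[0]+.064*np.cos(a),g[1]+.064*np.sin(a),.112]))
cv2.imwrite("pics/w4.png",cv2.resize(im[100:300,200:450],(800,640))[:600])
E
```

```text
[0.03242897 0.0211371 ] 0.03870936711952797 0.5776373994354266
[0.05064139 0.03495746] 0.061535153008193434 0.6041822964095366
0.45 [339.23817342 147.34352197]
0.55 [325.11897824 146.22386422]
0.65 [310.95145922 146.55688502]
```

View pics/w4.png

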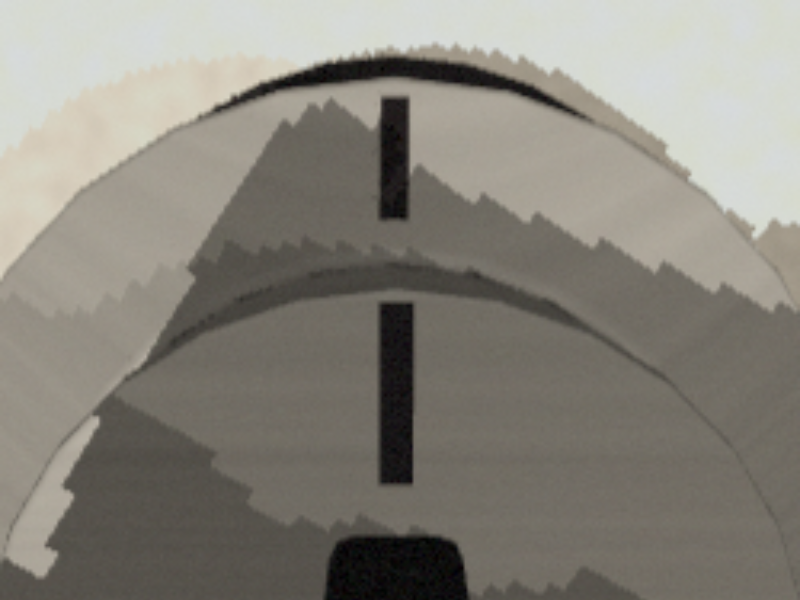

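Both marks are at column 395, so the cap is aligned and step 1 is met. Before turning on, I'll feel how a held cap responds to a small pull.

Call:
jog_arm:
  commands:
    - [[-0.05, 0, 0, 0, 0, 0], [-0.05, 0, 0, 0, 0, 0], [-0.05, 0, 0, 0, 0, 0], [-0.05, 0, 0, 0, 0, 0], [0, 0, 0, 0, 0, 0]]

```text
time: 7.8
eef_pos: [0.561, 0.1531, 0.1596]
ee_rot: [[-0.0, 0.545, -0.838], [-0.0, -0.838, -0.545], [-1.0, -0.0, 0.0]]
ft_force: [-0.1, 0.6, -3.0]
gripper_width: 0.0161
```

Call:
jog_arm:
  commands:
    - [[-0.05, 0, 0, 0, 0, 0], [0, 0, 0, 0, 0, 0]]

```text
time: 8.0
eef_pos: [0.5611, 0.1531, 0.1602]
ee_rot: [[-0.0, 0.545, -0.839], [-0.0, -0.839, -0.545], [-1.0, -0.0, 0.0]]
ft_force: [-0.4, 0.7, -1.8]
gripper_width: 0.0154
```

Call:
jog_arm:
  commands:
    - [[-0.05, 0, 0, 0, 0, 0], [0, 0, 0, 0, 0, 0]]

```text
time: 8.2
eef_pos: [0.5611, 0.1531, 0.1608]
ee_rot: [[0.0, 0.545, -0.839], [0.0, -0.839, -0.545], [-1.0, 0.0, -0.0]]
ft_force: [-0.7, 0.1, -2.2]
gripper_width: 0.0155
```

Call:
jog_arm:
  commands:
    - [[-0.03, 0, 0, 0, 0, 0], [0, 0, 0, 0, 0, 0]]

```text
time: 8.4
eef_pos: [0.5611, 0.1531, 0.161]
ee_rot: [[-0.0, 0.545, -0.839], [-0.0, -0.839, -0.545], [-1.0, -0.0, 0.0]]
ft_force: [-0.1, -0.5, -2.3]
gripper_width: 0.0158
```

Call:
jog_arm:
  commands:
    - [[-0.03, 0, 0, 0, 0, 0], [0, 0, 0, 0, 0, 0]]

```text
time: 8.6
eef_pos: [0.5611, 0.1531, 0.161]
ee_rot: [[-0.0, 0.545, -0.839], [-0.0, -0.839, -0.545], [-1.0, -0.0, 0.0]]
ft_force: [1.1, 0.2, -6.6]
gripper_width: 0.0155
```

Call:
jog_arm:
  commands:
    - [[-0.03, 0, 0, 0, 0, 0], [0, 0, 0, 0, 0, 0]]

```text
time: 8.8
eef_pos: [0.561, 0.1531, 0.1611]
ee_rot: [[-0.001, 0.545, -0.839], [-0.0, -0.839, -0.545], [-1.0, -0.0, 0.0]]
ft_force: [3.0, 0.5, -11.3]
gripper_width: 0.0156
```

Call:
jog_arm:
  commands:
    - [[-0.03, 0, 0, 0, 0, 0], [0, 0, 0, 0, 0, 0]]

```text
time: 9.0
eef_pos: [0.5609, 0.1532, 0.1612]
ee_rot: [[-0.001, 0.545, -0.839], [-0.0, -0.839, -0.545], [-1.0, -0.0, 0.001]]
ft_force: [5.2, 2.4, -15.8]
gripper_width: 0.0156
```

Call:
jog_arm:
  commands:
    - [[0.14, 0, 0, 0, 0, 0], [-0.016, 0, 0, 3, 0, 0], [-0.016, 0, 0, 3, 0, 0], [-0.05, 0, 0, 0, 0, 0], [-0.04, 0, 0, 0, 0, 0], [0, 0, 0, 0, 0, 0]]

```text
time: 9.6
eef_pos: [0.5611, 0.1531, 0.1615]
ee_rot: [[-0.0, 0.455, -0.89], [-0.0, -0.89, -0.455], [-1.0, -0.0, 0.0]]
ft_force: [3.1, 0.9, -11.0]
gripper_width: 0.0154
```

Call:
jog_arm:
  commands:
    - [[0.09, 0, 0, 0, 0, 0], [-0.008, 0, 0, 1.5, 0, 0], [-0.008, 0, 0, 1.5, 0, 0], [-0.05, 0, 0, 0, 0, 0], [-0.04, 0, 0, 0, 0, 0], [0, 0, 0, 0, 0, 0]]

```text
time: 10.2
eef_pos: [0.5612, 0.1531, 0.1616]
ee_rot: [[-0.0, 0.407, -0.913], [-0.0, -0.913, -0.407], [-1.0, -0.0, 0.0]]
ft_force: [3.9, 0.7, -9.8]
gripper_width: 0.0161
```

Held. I'll continue in 3° probes.

Call:
jog_arm:
  commands:
    - [[0.09, 0, 0, 0, 0, 0], [-0.008, 0, 0, 1.5, 0, 0], [-0.008, 0, 0, 1.5, 0, 0], [-0.05, 0, 0, 0, 0, 0], [-0.04, 0, 0, 0, 0, 0], [0, 0, 0, 0, 0, 0]]

```text
time: 10.8
eef_pos: [0.5611, 0.1531, 0.1618]
ee_rot: [[-0.0, 0.359, -0.933], [-0.0, -0.933, -0.359], [-1.0, -0.0, 0.0]]
ft_force: [2.8, 0.4, -7.5]
gripper_width: 0.0157
```

Call:
jog_arm:
  commands:
    - [[0.09, 0, 0, 0, 0, 0], [-0.008, 0, 0, 1.5, 0, 0], [-0.008, 0, 0, 1.5, 0, 0], [-0.05, 0, 0, 0, 0, 0], [-0.04, 0, 0, 0, 0, 0], [0, 0, 0, 0, 0, 0]]

```text
time: 11.4
eef_pos: [0.5611, 0.1531, 0.1619]
ee_rot: [[-0.0, 0.309, -0.951], [-0.0, -0.951, -0.309], [-1.0, -0.0, 0.0]]
ft_force: [2.2, 1.2, -8.0]
gripper_width: 0.0157
```

Call:
jog_arm:
  commands:
    - [[0.09, 0, 0, 0, 0, 0], [-0.008, 0, 0, 1.5, 0, 0], [-0.008, 0, 0, 1.5, 0, 0], [-0.05, 0, 0, 0, 0, 0], [-0.05, 0, 0, 0, 0, 0], [0, 0, 0, 0, 0, 0]]

```text
time: 12.0
eef_pos: [0.5611, 0.1531, 0.1622]
ee_rot: [[-0.0, 0.259, -0.966], [-0.0, -0.966, -0.259], [-1.0, -0.0, 0.0]]
ft_force: [2.4, -0.1, -8.0]
gripper_width: 0.016
```

Call:
jog_arm:
  commands:
    - [[0.1, 0, 0, 0, 0, 0], [-0.008, 0, 0, 1.5, 0, 0], [-0.008, 0, 0, 1.5, 0, 0], [-0.05, 0, 0, 0, 0, 0], [-0.05, 0, 0, 0, 0, 0], [0, 0, 0, 0, 0, 0]]

```text
time: 12.6
eef_pos: [0.5611, 0.1531, 0.1626]
ee_rot: [[-0.0, 0.208, -0.978], [-0.0, -0.978, -0.208], [-1.0, -0.0, 0.0]]
ft_force: [1.2, 0.3, -5.1]
gripper_width: 0.016
```

```bash
python3 -c "
from h import *
s=sensors.read_state();print(s['eef_pos'],s['ft_force'],s['moment'],s['q'])"
```

```text
[0.56105147 0.15313013 0.16255655] [ 1.2426964   0.25823314 -5.11208578] [ 0.02047985 -0.03850002 -0.06745219] [2.03454595e-01 4.31991874e-01 1.50661550e+00 3.98741946e-05
 1.20317905e+00 1.56439016e+00]
```

Call:
jog_arm:
  commands:
    - [[-0.04, 0, 0, 0, 0, 0], [0, 0, 0, 0, 0, 0]]

```text
time: 12.8
eef_pos: [0.561, 0.1531, 0.1628]
ee_rot: [[-0.0, 0.208, -0.978], [-0.0, -0.978, -0.208], [-1.0, -0.0, 0.0]]
ft_force: [1.7, -0.1, -6.4]
gripper_width: 0.0156
```

Call:
jog_arm:
  commands:
    - [[-0.04, 0, 0, 0, 0, 0], [0, 0, 0, 0, 0, 0]]

```text
time: 13.0
eef_pos: [0.5611, 0.1531, 0.1636]
ee_rot: [[-0.0, 0.208, -0.978], [0.0, -0.978, -0.208], [-1.0, -0.0, 0.0]]
ft_force: [-1.2, -1.0, -2.0]
gripper_width: 0.0154
```

Call:
jog_arm:
  commands:
    - [[-0.05, 0, 0, 0, 0, 0], [-0.05, 0, 0, 0, 0, 0], [0, 0, 0, 0, 0, 0]]

```text
time: 13.3
eef_pos: [0.561, 0.1532, 0.1644]
ee_rot: [[-0.0, 0.208, -0.978], [0.0, -0.978, -0.208], [-1.0, -0.0, 0.0]]
ft_force: [-1.5, 0.6, -4.4]
gripper_width: 0.0159
```

Call:
jog_arm:
  commands:
    - [[-0.04, 0, 0, 0, 0, 0], [0, 0, 0, 0, 0, 0]]

```text
time: 13.5
eef_pos: [0.5611, 0.1531, 0.1648]
ee_rot: [[-0.0, 0.208, -0.978], [-0.0, -0.978, -0.208], [-1.0, -0.0, 0.0]]
ft_force: [-1.3, -0.3, -5.1]
gripper_width: 0.0154
```

The cap is rising past the lip with a light drag, so it's probably rubbing the near side of the gap. I'll turn it 1° and feel again.

Call:
jog_arm:
  commands:
    - [[0, 0, 0, 1, 0, 0], [-0.04, 0, 0, 0, 0, 0], [0, 0, 0, 0, 0, 0]]

```text
time: 13.8
eef_pos: [0.5614, 0.1532, 0.1657]
ee_rot: [[0.001, 0.191, -0.982], [0.0, -0.982, -0.191], [-1.0, 0.0, -0.001]]
ft_force: [0.1, 0.1, -1.6]
gripper_width: 0.0159
```

```bash
python3 -c "
from h import *
s=sensors.read_state();print(s['eef_pos'],s['ft_force'],s['moment'])"
```

```text
[0.56137551 0.15318099 0.16569313] [ 0.0685667   0.10082437 -1.57365739] [ 0.06642267 -0.02018872 -0.07241496]
```

Call:
jog_arm:
  commands:
    - [[0, 0, 0, 1, 0, 0], [-0.04, 0, 0, 0, 0, 0], [-0.04, 0, 0, 0, 0, 0], [0, 0, 0, 0, 0, 0]]

```text
time: 14.2
eef_pos: [0.5612, 0.1531, 0.1662]
ee_rot: [[0.0, 0.174, -0.985], [-0.0, -0.985, -0.174], [-1.0, 0.0, -0.0]]
ft_force: [0.8, 1.0, -1.9]
gripper_width: 0.0159
```

```bash
python3 -c "
from h import *
s=sensors.read_state();print(s['eef_pos'],s['ft_force'],s['moment'])"
```

```text
[0.56116102 0.15311775 0.16616303] [ 0.83797765  0.96369416 -1.93652764] [-0.00343058  0.04029837  0.00223853]
```

It's free: the tool feels only the cap's weight and no moment. Lifting slowly.

Call:
jog_arm:
  commands:
    - [[-0.08, 0, 0, 0, 0, 0], [-0.08, 0, 0, 0, 0, 0], [-0.08, 0, 0, 0, 0, 0], [-0.08, 0, 0, 0, 0, 0], [0, 0, 0, 0, 0, 0]]

```text
time: 14.7
eef_pos: [0.5612, 0.1532, 0.1694]
ee_rot: [[0.0, 0.174, -0.985], [0.0, -0.985, -0.174], [-1.0, -0.0, -0.0]]
ft_force: [-0.5, -0.2, -1.6]
gripper_width: 0.016
```

Call:
jog_arm:
  commands:
    - [[-0.1, 0, 0, 0, 0, 0], [-0.1, 0, 0, 0, 0, 0], [-0.1, 0, 0, 0, 0, 0], [-0.1, 0, 0, 0, 0, 0], [-0.1, 0, 0, 0, 0, 0], [0, 0, 0, 0, 0, 0]]

```text
time: 15.3
eef_pos: [0.5612, 0.1531, 0.1744]
ee_rot: [[0.0, 0.174, -0.985], [0.0, -0.985, -0.174], [-1.0, -0.0, -0.0]]
ft_force: [-0.4, 0.6, -1.8]
gripper_width: 0.0155
```

Call:
jog_arm:
  commands:
    - [[-0.15, 0, 0, 0, 0, 0], [-0.15, 0, 0, 0, 0, 0], [-0.15, 0, 0, 0, 0, 0], [-0.15, 0, 0, 0, 0, 0], [-0.15, 0, 0, 0, 0, 0], [-0.15, 0, 0, 0, 0, 0], [-0.15, 0, 0, 0, 0, 0], [-0.15, 0, 0, 0, 0, 0], [-0.15, 0, 0, 0, 0, 0], [-0.15, 0, 0, 0, 0, 0], [0, 0, 0, 0, 0, 0]]

```text
time: 16.4
eef_pos: [0.5612, 0.1532, 0.1895]
ee_rot: [[0.0, 0.174, -0.985], [0.0, -0.985, -0.174], [-1.0, -0.0, -0.0]]
ft_force: [0.3, 0.4, -1.8]
gripper_width: 0.0157
```

Call:
jog_arm:
  commands:
    - [[-1, 0, 0, 0, 0, 0], [-2, 0, 0, 0, 0, 0], [-2.5, 0, 0, 0, 0, 0], [-2.5, 0, 0, 0, 0, 0], [-2, 0, 0, 0, 0, 0], [-1, 0, 0, 0, 0, 0], [0, 0, 0, 0, 0, 0]]
  newtons: 35

```text
time: 17.1
eef_pos: [0.5614, 0.1532, 0.3007]
ee_rot: [[0.002, 0.174, -0.985], [0.0, -0.985, -0.174], [-1.0, -0.0, -0.002]]
ft_force: [-0.8, 0.4, -3.2]
gripper_width: 0.0155
```

Call:
jog_arm:
  commands:
    - [[0, 1, 0.2, 0, 0, 0], [0, 2, 0.3, 0, 0, 0], [0, 2.5, 0.4, 0, 0, 0], [0, 2.5, 0.4, 0, 0, 0], [0, 2.5, 0.4, 0, 0, 0], [0, 2.5, 0.4, 0, 0, 0], [0, 2.5, 0.4, 0, 0, 0], [0, 2.5, 0.4, 0, 0, 0], [0, 2.5, 0.4, 0, 0, 0], [0, 1.5, 0.2, 0, 0, 0], [0, 0, 0, 0, 0, 0], [0, 0, 0, 0, 0, 0]]

```text
time: 18.3
eef_pos: [0.5647, -0.0694, 0.2987]
ee_rot: [[-0.001, 0.173, -0.985], [0.0, -0.985, -0.173], [-1.0, -0.001, 0.001]]
ft_force: [0.6, 0.6, -2.2]
gripper_width: 0.0156
```

```bash
python3 - <<'E'
from h import *
s=sensors.read_state();im=cams.read_camera("wrist");cv2.imwrite("pics/w5.png",im);c=cam("wrist",s)
print(s["eef_pos"],s["ee_rot"][:2,1],s["ft_force"],px(c,[.5785,-.2035,.012]))
E
```

```text
[ 0.56474143 -0.06943432  0.29871326] [ 0.1734824  -0.98483683] [ 0.62581764  0.61089947 -2.22830981] [448.62706722 201.09208138]
```

View pics/w5.png

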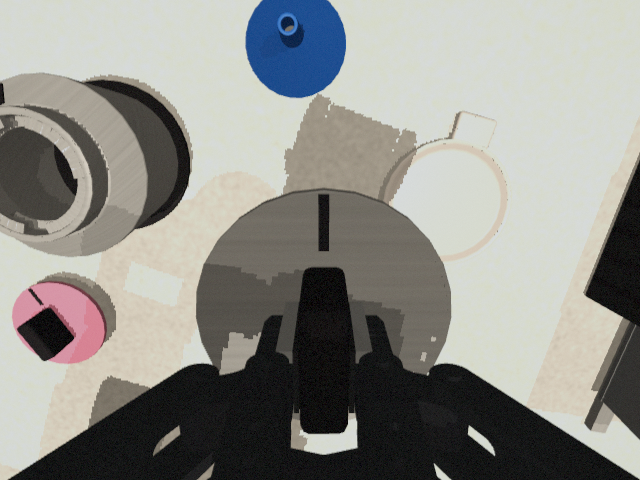

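The cap is held level with its mark at (323,222). The empty neck is at left, and the rest's rim spans about x 384–507 and y 138–261, centre (446,200). That agrees with the prediction of (449,201).

```bash
python3 - <<'E'
from h import *
s=sensors.read_state();c=cam("wrist",s);R=s["ee_rot"]
for uv in((446,200),(507,196),(446,138.5),(446,261)):
    P=onz(c,uv,.011);print(uv,P.round(4),(R.T@(P-s["eef_pos"])).round(4))
for dz in(.0,-.005,-.01):
    print([ (R.T@(onz(c,uv,s["eef_pos"][2]+dz)-s["eef_pos"])).round(4) for uv in((323.5,193),(323.5,251),(196,300),(451,300))])
E
```

```text
(446, 200) [ 0.5793 -0.2004  0.011 ] [0.2879 0.132  0.0085]
(507, 196) [ 0.5948 -0.2634  0.011 ] [0.2878 0.1967 0.0042]
(446, 138.5) [ 0.6411 -0.1836  0.011 ] [ 0.2878  0.1262 -0.0552]
(446, 261) [ 0.5121 -0.2187  0.011 ] [0.2879 0.1383 0.0779]
[array([-0.    ,  0.001 , -0.0514]), array([-0.    ,  0.001 , -0.0298]), array([ 0.   , -0.048, -0.01 ]), array([-0.    ,  0.0499, -0.01  ])]
[array([ 0.005 ,  0.001 , -0.0505]), array([ 0.005 ,  0.001 , -0.0282]), array([ 0.005 , -0.0497, -0.0076]), array([ 0.005 ,  0.0516, -0.0077])]
[array([ 0.01  ,  0.001 , -0.0496]), array([ 0.01  ,  0.001 , -0.0265]), array([ 0.01  , -0.0514, -0.0053]), array([ 0.01  ,  0.0534, -0.0053])]
```

Call:
jog_arm:
  commands:
    - [[0, 1, 0.1, 0, 0, 0], [0, 2, 0.1, 0, 0, 0], [0, 2.5, 0.1, 0, 0, 0], [0, 2.5, 0.1, 0, 0, 0], [0, 2.5, 0.1, 0, 0, 0], [0, 1.8, 0.1, 0, 0, 0], [0, 1, 0.1, 0, 0, 0], [2, 0, 0, 0, 0, 0], [2.5, 0, 0, 0, 0, 0], [2.5, 0, 0, 0, 0, 0], [2.5, 0, 0, 0, 0, 0], [2, 0, 0, 0, 0, 0]]

```text
time: 19.55
eef_pos: [0.5809, -0.2012, 0.1828]
ee_rot: [[-0.001, 0.175, -0.985], [0.0, -0.985, -0.175], [-1.0, -0.001, 0.001]]
ft_force: [0.3, -0.2, -2.8]
gripper_width: 0.0156
```

Call:
jog_arm:
  commands:
    - [[2, 0, 0, 0, 0, 0], [2, 0, 0, 0, 0, 0], [2, 0, 0, 0, 0, 0], [2, 0, 0, 0, 0, 0], [1.5, 0, 0, 0, 0, 0], [1, 0, 0, 0, 0, 0], [1, 0, 0, 0, 0, 0], [0, 0, 0, 0, 0, 0], [0, 0, 0, 0, 0, 0]]

```text
time: 20.45
eef_pos: [0.5814, -0.2019, 0.0697]
ee_rot: [[0.001, 0.174, -0.985], [-0.0, -0.985, -0.174], [-1.0, 0.0, -0.001]]
ft_force: [0.3, 0.1, -2.7]
gripper_width: 0.0157
```

```bash
python3 - <<'E'
from h import *
s=sensors.read_state();a=cams.read_camera("scene");b=cams.read_camera("side")
print(s["eef_pos"],s["ft_force"])
cv2.imwrite("pics/c6.png",np.hstack([cv2.resize(a[260:390,180:310],(400,400),interpolation=2),cv2.resize(b[260:390,230:360],(400,400),interpolation=2)]))
E
```

```text
[ 0.58139649 -0.20185822  0.06971085] [ 0.28204538  0.14085658 -2.66684277]
```

View pics/c6.png

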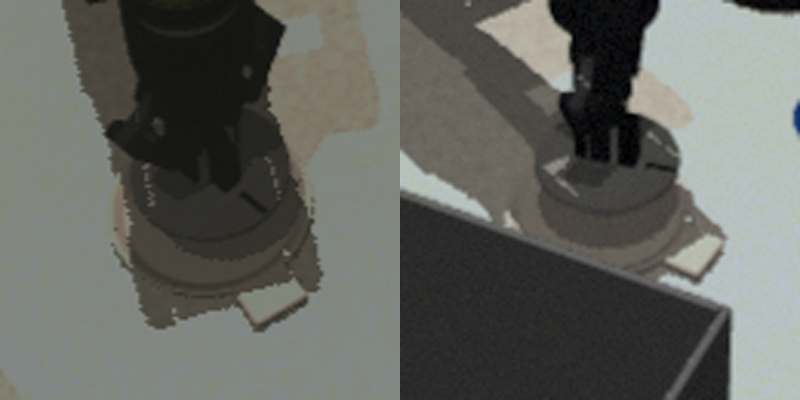

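Both views show the cap centred over the rest. Setting it down slowly.

Call:
jog_arm:
  commands:
    - [[0.5, 0, 0, 0, 0, 0], [0.5, 0, 0, 0, 0, 0], [0.5, 0, 0, 0, 0, 0], [0.5, 0, 0, 0, 0, 0], [0.4, 0, 0, 0, 0, 0], [0.2, 0, 0, 0, 0, 0], [0.1, 0, 0, 0, 0, 0], [0.1, 0, 0, 0, 0, 0], [0, 0, 0, 0, 0, 0]]

```text
time: 21.45
eef_pos: [0.5812, -0.2018, 0.0413]
ee_rot: [[0.0, 0.174, -0.985], [-0.0, -0.985, -0.174], [-1.0, 0.0, -0.0]]
ft_force: [0.2, 0.2, -2.2]
gripper_width: 0.0155
```

Call:
jog_arm:
  commands:
    - [[0.1, 0, 0, 0, 0, 0], [0.1, 0, 0, 0, 0, 0], [0, 0, 0, 0, 0, 0]]

```text
time: 21.75
eef_pos: [0.5811, -0.2018, 0.0391]
ee_rot: [[-0.0, 0.174, -0.985], [0.0, -0.985, -0.174], [-1.0, -0.0, 0.0]]
ft_force: [-0.6, 0.6, -2.6]
gripper_width: 0.0156
```

Call:
jog_arm:
  commands:
    - [[0.05, 0, 0, 0, 0, 0], [0.05, 0, 0, 0, 0, 0], [0, 0, 0, 0, 0, 0]]

```text
time: 22.05
eef_pos: [0.5811, -0.2018, 0.0382]
ee_rot: [[-0.0, 0.174, -0.985], [0.0, -0.985, -0.174], [-1.0, -0.0, 0.0]]
ft_force: [-0.1, 0.2, -2.2]
gripper_width: 0.0155
```

Call:
jog_arm:
  commands:
    - [[0.05, 0, 0, 0, 0, 0], [0.05, 0, 0, 0, 0, 0], [0, 0, 0, 0, 0, 0]]

```text
time: 22.35
eef_pos: [0.5813, -0.2017, 0.038]
ee_rot: [[0.0, 0.174, -0.985], [-0.0, -0.985, -0.174], [-1.0, 0.0, -0.0]]
ft_force: [-4.7, 2.9, 7.0]
gripper_width: 0.0157
```

Call:
jog_arm:
  commands:
    - [[0.05, 0, 0, 0, 0, 0], [0, 0, 0, 0, 0, 0]]

```text
time: 22.55
eef_pos: [0.5813, -0.2017, 0.038]
ee_rot: [[0.0, 0.174, -0.985], [-0.0, -0.985, -0.174], [-1.0, 0.0, -0.0]]
ft_force: [-6.4, 3.8, 11.5]
gripper_width: 0.0158
```

Contact came at TCP height 0.038 m, against the expected 0.0375 m. I'll ease off, let go and retreat.

Call:
jog_arm:
  commands:
    - [[-0.07, 0, 0, 0, 0, 0], [0, 0, 0, 0, 0, 0]]

```text
time: 22.75
eef_pos: [0.5813, -0.2017, 0.038]
ee_rot: [[0.0, 0.174, -0.985], [-0.0, -0.985, -0.174], [-1.0, 0.0, -0.0]]
ft_force: [-3.8, 2.3, 7.2]
gripper_width: 0.0154
```

Call:
jog_arm:
  commands:
    - [[0, 0, 0, 0, 0, 0], [0, 0, 0, 0, 0, 0], [0, 0, 0, 0, 0, 0], [0, 0, 0, 0, 0, 0], [0, 0, 0, 0, 0, 0], [0, 0, 0, 0, 0, 0]]
  fingers: 5

```text
time: 23.35
eef_pos: [0.5811, -0.2018, 0.0374]
ee_rot: [[0.0, 0.174, -0.985], [-0.0, -0.985, -0.174], [-1.0, 0.0, -0.0]]
ft_force: [0.7, 0.2, -0.7]
gripper_width: 0.0499
```

Call:
jog_arm:
  commands:
    - [[-0.5, 0, 0, 0, 0, 0], [-1, 0, 0, 0, 0, 0], [-1.5, 0, 0, 0, 0, 0], [-2, 0, 0, 0, 0, 0], [-3, 0, 0, 0, 0, 0], [-3, 0, 0, 0, 0, 0], [-3, 0, 0, 0, 0, 0], [-3, 0, 0, 0, 0, 0], [0, 0, 0, 0, 0, 0], [0, 0, 0, 0, 0, 0]]

```text
time: 24.35
eef_pos: [0.5812, -0.2018, 0.2089]
ee_rot: [[0.002, 0.174, -0.985], [-0.001, -0.985, -0.174], [-1.0, 0.001, -0.002]]
ft_force: [0.6, 0.5, -0.7]
gripper_width: 0.0498
```

```bash
python3 - <<'E'
from h import *
s=sensors.read_state();im=cams.read_camera("wrist");cv2.imwrite("pics/w7.png",im);c=cam("wrist",s)
print(s["eef_pos"],s["gripper_width"],s["ft_force"],px(c,[.579,-.202,.012]),px(c,[.580,-.202,.033]))
E
```

```text
[ 0.58121734 -0.20181226  0.20888777] 0.049783334552490476 [ 0.5764696   0.53481357 -0.6987942 ] [321.9264845  214.07597655] [322.06540968 218.84304676]
```

View pics/w7.png

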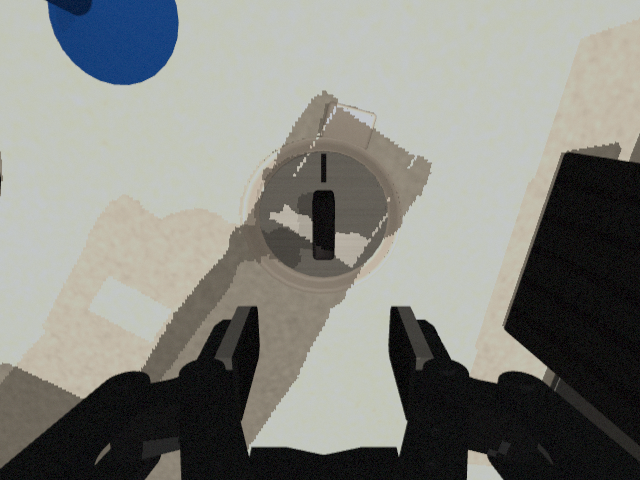

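The view shows the cap disc at x 257–389, y 150–279, centre (323,214.5). The rest is at x 241–401, y 138–292, centre (321,215). After parallax the offset is about 3 mm, and the cap is upright and clear of the gripper.

```bash
python3 -c "
from workcell import ticket;print(ticket.finish_job())"
```

```text
the job is handed in; nothing more can be done
None
```

The cap is off the pail and stands upright and released in the middle of the spoon rest. I handed the job in at about 24 s of simulated time; the hand-in reports no verdict.

- **Turning:** I gripped the steel cap's bar (not the pink look-alike) with 20 N and turned it clockwise 27°. A wrist view then showed its mark in line with the pail's mark.
- **Feeling for the gap:** A pull at the mark confirmed the cap was held, with at most 16 N at the wrist. From there I turned on and pulled gently every 3°. About 21° past the mark it began to rise with a light drag. At 23° it was free, with only its weight on the wrist, and I lifted it out.
- **Placing:** It touched the rest at the expected height, within about 0.5 mm, with at most 12 N at the wrist.

**Last checks:** The cap is about 3 mm off the rest's centre by wrist camera (18 mm allowed), and the gripper is open and about 17 cm above its release height. The funnel and trivet look untouched, and nothing came near the soap bottle. I did not measure any of their positions before and after.

**Disagreements:** The first centre I read for the cap in the scene view was about 5 mm off the wrist view, so I used the wrist view.

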